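# Find the rocking corner of a modelling board and shim it

## Task

One corner of the sculptor's modelling board rocks. Press down on the board's corners with closed fingertips to find the one that gives, press that corner's red shim tab down flat, then press firmly (about 10 N) on the same corner again to prove that it is now carried. Leave the other three shim tabs standing, never lift or shift the board, and leave the jars, tubes and tools where they are.

Things in the scene. Friction and masses are not known exactly. Their poses are not given: they have to be found in the camera images.
- board: Loose plywood board, 200 x 200 x 14 mm, 0.7-0.9 kg, on four posts; origin at the centre of its underside (46.5 mm up), x, y along its edges, z up. A clay torso, 60 mm tall, is fixed at its centre. Three posts are solid; one, of the same look, at any corner, is sprung: that corner starts to sink at about 3 N, stops about 6 mm down at about 5 N, and springs back when released.
- corner_near_left (a point): Where to press the near left corner of the board: on its top face, 60.5 mm above the table at rest, near its post; (near/far: -/+78 mm along the board's x, left/right: +/-64 mm along its y). Moves with the board.
- corner_near_right (a point): Where to press the near right corner of the board: on its top face, 60.5 mm above the table at rest, near its post; (near/far: -/+78 mm along the board's x, left/right: +/-64 mm along its y). Moves with the board.
- corner_far_left (a point): Where to press the far left corner of the board: on its top face, 60.5 mm above the table at rest, near its post; (near/far: -/+78 mm along the board's x, left/right: +/-64 mm along its y). Moves with the board.
- corner_far_right (a point): Where to press the far right corner of the board: on its top face, 60.5 mm above the table at rest, near its post; (near/far: -/+78 mm along the board's x, left/right: +/-64 mm along its y). Moves with the board.
- shim_near_left (a joint): Hinge of the near left corner's shim, a red steel tab 38 mm wide beside that corner. About 0 rad: standing up at 45 degrees (start); 0.785 rad: flat, against its stop. Stiff (2 to 3 N on the tab), stays where it is left. Flat, it has swung a roller under that corner, 1.5 mm below the board, which carries the corner if it sinks.
- shim_near_right (a joint): Hinge of the near right corner's shim, a red steel tab 38 mm wide beside that corner. About 0 rad: standing up at 45 degrees (start); 0.785 rad: flat, against its stop. Stiff (2 to 3 N on the tab), stays where it is left. Flat, it has swung a roller under that corner, 1.5 mm below the board, which carries the corner if it sinks.
- shim_far_left (a joint): Hinge of the far left corner's shim, a red steel tab 38 mm wide beside that corner. About 0 rad: standing up at 45 degrees (start); 0.785 rad: flat, against its stop. Stiff (2 to 3 N on the tab), stays where it is left. Flat, it has swung a roller under that corner, 1.5 mm below the board, which carries the corner if it sinks.
- shim_far_right (a joint): Hinge of the far right corner's shim, a red steel tab 38 mm wide beside that corner. About 0 rad: standing up at 45 degrees (start); 0.785 rad: flat, against its stop. Stiff (2 to 3 N on the tab), stays where it is left. Flat, it has swung a roller under that corner, 1.5 mm below the board, which carries the corner if it sinks.
- tab_near_left (a point): Point on top of the near left red tab, 68 mm from its hinge, 15 mm from its free end; start: 68 mm up and 136 mm to +y of the board's centre line; flat: 21 mm up, 158 mm out. Hinge: parallel to board x, 18 mm up, 90 mm out; tab centre 78 mm from the board's centre in x. A finger coming down 142 mm out meets it about 70 mm up and has it flat at 21 mm. Frame top: 10 mm up.
- tab_near_right (a point): Point on top of the near right red tab, 68 mm from its hinge, 15 mm from its free end; start: 68 mm up and 136 mm to -y of the board's centre line; flat: 21 mm up, 158 mm out. Hinge: parallel to board x, 18 mm up, 90 mm out; tab centre 78 mm from the board's centre in x. A finger coming down 142 mm out meets it about 70 mm up and has it flat at 21 mm. Frame top: 10 mm up.
- tab_far_left (a point): Point on top of the far left red tab, 68 mm from its hinge, 15 mm from its free end; start: 68 mm up and 136 mm to +y of the board's centre line; flat: 21 mm up, 158 mm out. Hinge: parallel to board x, 18 mm up, 90 mm out; tab centre 78 mm from the board's centre in x. A finger coming down 142 mm out meets it about 70 mm up and has it flat at 21 mm. Frame top: 10 mm up.
- tab_far_right (a point): Point on top of the far right red tab, 68 mm from its hinge, 15 mm from its free end; start: 68 mm up and 136 mm to -y of the board's centre line; flat: 21 mm up, 158 mm out. Hinge: parallel to board x, 18 mm up, 90 mm out; tab centre 78 mm from the board's centre in x. A finger coming down 142 mm out meets it about 70 mm up and has it flat at 21 mm. Frame top: 10 mm up.
- pigment_jar: Blue jar with white lid, 34 mm across, 45 mm tall, standing on the frame between the two left tabs; bystander, leave alone. Origin at its underside.
- ochre_jar: Yellow jar with black lid, 34 mm across, 45 mm tall, standing on the frame between the two right tabs; bystander, leave alone. Origin at its underside.
- paint_tin: Open yellow tin, 80 mm across, 85 mm tall; bystander, leave alone. Origin at its underside.
- red_tube: Paint tube with a red band, 100 mm long, 22 mm thick, lying; bystander, leave alone. Origin at its underside.
- green_tube: Paint tube with a green band, 100 mm long, 22 mm thick, lying; bystander, leave alone. Origin at its underside.
- brush: Paint brush, lying; bystander, leave alone. Origin at its underside.
- mallet: Small hammer, lying; bystander, leave alone. Origin at its underside.

How it is judged:
On the way, in this order (a step that is already met when the one before it is completed fails the run):
1. the rocking corner has been pressed down by at least 4 mm with the fingers on the board, all shims still up (contact force between the fingers and board above 0.5 N and height (world z) of any of corner_near_left, corner_near_right, corner_far_left, corner_far_right below 0.0565 m and value of joint each of shim_near_left, shim_near_right, shim_far_left, shim_far_right below 0.25 rad), for 0.1 s.
2. exactly one shim is flat, the other three still up (((value of joint shim_near_left above 0.66 rad and value of joint each of shim_near_right, shim_far_left, shim_far_right below 0.25 rad) or (value of joint shim_near_right above 0.66 rad and value of joint each of shim_near_left, shim_far_left, shim_far_right below 0.25 rad) or (value of joint shim_far_left above 0.66 rad and value of joint each of shim_near_left, shim_near_right, shim_far_right below 0.25 rad) or (value of joint shim_far_right above 0.66 rad and value of joint each of shim_near_left, shim_near_right, shim_far_left below 0.25 rad))), for 0.1 s.
3. the board is pressed again at the corner with the flat shim, with at least 4 N; that shim carries it and the corner sinks less than 3 mm (((value of joint shim_near_left above 0.66 rad and value of joint each of shim_near_right, shim_far_left, shim_far_right below 0.25 rad and contact force between the fingers and board above 4 N and contact force between board and shim_near_left above 1 N and height (world z) of corner_near_left above 0.0575 m) or (value of joint shim_near_right above 0.66 rad and value of joint each of shim_near_left, shim_far_left, shim_far_right below 0.25 rad and contact force between the fingers and board above 4 N and contact force between board and shim_near_right above 1 N and height (world z) of corner_near_right above 0.0575 m) or (value of joint shim_far_left above 0.66 rad and value of joint each of shim_near_left, shim_near_right, shim_far_right below 0.25 rad and contact force between the fingers and board above 4 N and contact force between board and shim_far_left above 1 N and height (world z) of corner_far_left above 0.0575 m) or (value of joint shim_far_right above 0.66 rad and value of joint each of shim_near_left, shim_near_right, shim_far_left below 0.25 rad and contact force between the fingers and board above 4 N and contact force between board and shim_far_right above 1 N and height (world z) of corner_far_right above 0.0575 m))), for 0.2 s.
At the end, for the whole second after the job is handed in: Exactly one shim is flat (over 0.66 rad), the one at the corner that rocked, and the other three are up (under 0.25 rad); the board lies still on its posts, every corner within 2.5 mm of its height, moved less than 15 mm, tilted less than 0.03 rad (((value of joint shim_near_left above 0.66 rad and value of joint each of shim_near_right, shim_far_left, shim_far_right below 0.25 rad) or (value of joint shim_near_right above 0.66 rad and value of joint each of shim_near_left, shim_far_left, shim_far_right below 0.25 rad) or (value of joint shim_far_left above 0.66 rad and value of joint each of shim_near_left, shim_near_right, shim_far_right below 0.25 rad) or (value of joint shim_far_right above 0.66 rad and value of joint each of shim_near_left, shim_near_right, shim_far_left below 0.25 rad)) and height (world z) of each of corner_near_left, corner_near_right, corner_far_left, corner_far_right above 0.058 m and distance of board from where it was at the start of the episode below 0.015 m and angle between board's own z axis and vertical below 0.03 rad and linear speed of board below 0.01 m/s); the robot touches nothing.
It fails at once if a second shim is pushed down (value of joint each of shim_near_left, shim_near_right above 0.35 rad or value of joint each of shim_near_left, shim_far_left above 0.35 rad or value of joint each of shim_near_left, shim_far_right above 0.35 rad or value of joint each of shim_near_right, shim_far_left above 0.35 rad or value of joint each of shim_near_right, shim_far_right above 0.35 rad or value of joint each of shim_far_left, shim_far_right above 0.35 rad).
It fails at once if the board is lifted, tipped or shoved away (raised 12 mm, tilted 0.12 rad or moved 20 mm) (height (world z) of board above 0.0585 m or angle between board's own z axis and vertical above 0.12 rad or distance of board from where it was at the start of the episode above 0.02 m).
It fails at once if a bystander is moved by more than 25 mm (distance of any of pigment_jar, ochre_jar, paint_tin, red_tube, green_tube, brush, mallet from where it was at the start of the episode above 0.025 m).
It also fails if it takes over 64 s, if anything falls off the work surface, if the arm or the gripper's body presses on something with over 40 N, if the wrist force passes 120 N, or if a joint passes its speed limit or range.

## Robot

A 6-joint arm with a two-finger parallel gripper is mounted at the origin on the work surface. World frame = base frame: x ahead of the robot, y to its left, z up, the work surface at z = 0. Lengths are in m, angles in rad, forces in N, time in s.
With the tool pointing down it reaches from about 0.275 to 0.725 m from the base axis. Payload 15.9 kg.
Tool frame: the origin (TCP) lies at the very end of the fingers, on their centre line; the grasp point (between the pads) lies 19 mm behind it; z points along the fingers, y is the direction in which the jaws open and shut (so a half turn about z gives the same grasp; the last joint's range is limited). The gripper opens to 85 mm and grips with 20 to 120 N. Pads are 22 mm wide; open, the fingers measure 114 mm over their backs; the gripper's body (76 mm by 85 mm) begins 54 mm behind the grasp point. The pads swing forward as they close: fully open they stand 13 mm farther back than shut.
Start: joints at [-1.308, 0.213, -0.034, 1.323, 0, 1.571], TCP at [0.13, -0.483, 0.231] pointing down, gripper open.
Joint ranges: [-2.98, 2.98], [-0.74, 1.72], [-1.14, 1.35], [-2.1, 2.04], [-1.57, 1.44], [-3.14, 3.14]. Speed limits (rad/s): [1.89, 1.89, 2.39, 2.57, 3.14, 3.14].

## Interface

Orientations are given as [roll, pitch, yaw] about the fixed x, y, z axes, in that order (R = Rz(yaw) Ry(pitch) Rx(roll)).
In Python, from cell import env gives the robot as it stands.
- The arm moves only by the shell command python3 -m crank 'ROWS' [FORCE]. ROWS is JSON, a list of rows, each a list of 3 entries, a list of its own where there are three numbers: the closure, from 0 (fully open) to 1 (shut), then the shift along the tool's x, y, z in mm, then the turn about the tool's z in degrees. In form: [[jaw, [tx, ty, tz], roll], ...]. A call has 1 to 12 rows; each row shifts and turns the commanded pose from where the row before left it, along the tool's axes as they then stand; what a row does not reach is not made up. A row lasts 1/12 s, in which the tool goes at most 41.7 mm and 7.16 degrees, less where a joint would pass 70% of its speed; a pose out of reach is approached as far as the arm can. A call with a gripper value outside its range is refused whole. The fingers move at their own pace and stop on an object; FORCE is the grip in N (left out, the last holds). Time passes only in rows, so rows that do not move let the fingers close. It gives the time, the measured TCP pose, the force and the opening at its end, in the units of the state.
- env.read_state(): the state, without advancing time (a new reading comes with each control period).
- env.capture(name): name is "scene" or "top" or "wrist"; returns a dict with "color" (384x512x3 uint8, red, green, blue), "depth" (384x512 float32, m along the optical axis (not along the pixel's ray), 0 where there is no reading), "fx", "fy", "cx", "cy" (pixels), "dist" ([k1, k2, p1, p2, k3] as OpenCV has them; the pictures are not rectified), "R" (3x3) and "t" (3): a world point X has camera coordinates R X + t; the wrist camera has in their place "mount" (4x4, takes a point from camera to tool coordinates, whose origin is the TCP and whose axes are the flange's). Camera axes: x right, y down, z forward; pixel columns grow to the right and rows downward; lengths in m; the calibration is good to about 2 mm. A picture is of the moment at which its call begins: read the wrist's pose just before it.
- env.close_job(): hands the job in, once; it reports no verdict.
The state is a dict: "t": time; "joint_positions": joint angles; "joint_velocities": joint speeds; "joint_efforts": joint torques, N m; "eef_pos": TCP position; "tool_rot": TCP orientation; "wrist_force": force on the tool from outside, world axes, zero at the start; "torque": the same for the moment, N m; "gripper_width": opening from 0.0 (shut) to 1.0 (fully open).
Only numpy, scipy, OpenCV 4.12 (cv2) and the standard library are available. Lean on these libraries where they do the work, as an engineer would, in place of code of your own. Each camera call takes 0.05 s, during which the arm holds its last target. There are 200 camera calls.

## Working session

There is one attempt and no reset: what is moved stays moved. The work goes in short steps, Python scripts to look and compute and a shell command to move; the robot and the scene stay as the last step left them, time stands still between calls to the robot, and variables do not carry over. Pictures are saved under pics/ and viewed, about 8 in all and at most 12, crops included, and the job is handed in when it is done.

```bash
mkdir -p pics; ls
python3 - <<'E'
from cell import env
import cv2
s=env.read_state();print({k:s[k] for k in('t','eef_pos','tool_rot','wrist_force','gripper_width')})
for n in('top','scene'):
    c=env.capture(n);cv2.imwrite(f'pics/{n}0.png',c['color'][:,:,::-1]);print(n,c['fx'],c['cx'],c['cy'],c['dist'],c['R'],c['t'])
E
```

```text
pics
{'t': 0.0, 'eef_pos': array([ 0.12979673, -0.48250053,  0.23081626]), 'tool_rot': array([-3.14046049e+00,  2.31113870e-05,  2.62789456e-01]), 'wrist_force': array([-0.14189351, -0.80747389, -0.65352896]), 'gripper_width': 0.9999809160983603}
top 415.59887144582365 254.4568788294181 196.73660073888374 [-0.0813308  0.         0.         0.         0.       ] [[-0.02465118 -0.99944237  0.0225225 ]
 [-0.99428186  0.02216986 -0.1044609 ]
 [ 0.10390333 -0.0249688  -0.99427393]] [-0.00356118  0.51932482  1.3621447 ]
scene 368.822698972875 253.14519470324834 191.41230207849233 [0.00827875 0.         0.         0.         0.        ] [[ 0.47691975  0.8789251   0.00618253]
 [ 0.63982563 -0.34234036 -0.68805977]
 [-0.60263647  0.33210504 -0.72562768]] [-0.25547122 -0.29549532  1.35632168]
```

View pics/top0.png

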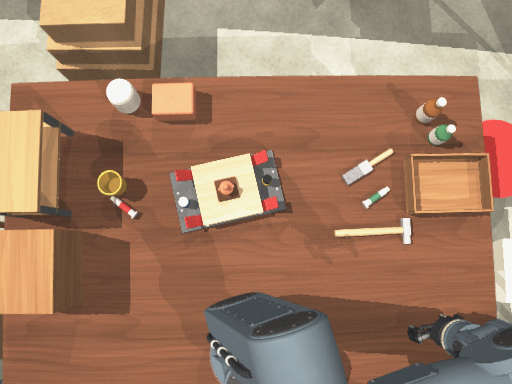

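View pics/scene0.png

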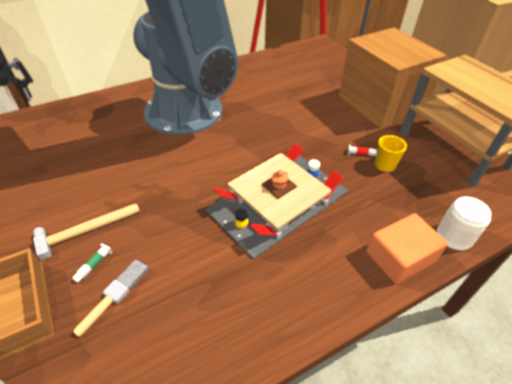

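The top view shows the board centred near pixel (227,188) with yaw of about 15°, red tabs at (184,177), (260,158), (194,221) and (270,204), and the jars between the tabs. Next I measure the board pose on the z = 60.5 mm plane.

```bash
cat > h.py <<'E'
import numpy as np, cv2
from cell import env
def cast(c,px,z):
    K=np.array([[c['fx'],0,c['cx']],[0,c['fy'],c['cy']],[0,0,1]])
    n=cv2.undistortPoints(np.float64(px).reshape(-1,1,2),K,np.array(c['dist'])).reshape(-1,2)
    d=np.c_[n,np.ones(len(n))]@c['R']; o=-c['R'].T@c['t']
    return o+d*((z-o[2])/d[:,2])[:,None]
E
python3 - <<'E'
from h import *
out=[]
for n,(x0,y0,x1,y1) in(('top',(165,140,295,240)),('scene',(200,135,350,260))):
    c=env.capture(n);im=c['color'];hsv=cv2.cvtColor(im,cv2.COLOR_RGB2HSV)
    roi=np.zeros(im.shape[:2],np.uint8);roi[y0:y1,x0:x1]=1
    m=cv2.inRange(hsv,(12,40,150),(32,160,255))*roi
    cs,_=cv2.findContours(m,cv2.RETR_EXTERNAL,cv2.CHAIN_APPROX_NONE)
    k=max(cs,key=cv2.contourArea);h=cv2.convexHull(k)
    P=cast(c,h.reshape(-1,2),.0605)[:,:2]
    r=cv2.minAreaRect((P*1000).astype(np.float32));print(n,cv2.contourArea(k),r)
    cv2.polylines(im,[h],True,(0,0,255),1)
    out.append(cv2.resize(im[y0:y1,x0:x1],(390,300)))
    red=(cv2.inRange(hsv,(0,170,120),(6,255,255))|cv2.inRange(hsv,(174,170,120),(180,255,255)))*roi
    q,l,st,ce=cv2.connectedComponentsWithStats(red)
    for i in range(1,q):
        if st[i,4]>15: print('red',st[i,4],ce[i],cast(c,ce[i],.054)[0])
cv2.imwrite('pics/c1.png',np.hstack(out)[:,:,::-1])
E
```

```text
top 3579.5 ((543.766845703125, 76.24311828613281), (203.2032012939453, 200.12548828125), 11.69527530670166)
red 33 [261.03030303 157.12121212] [ 0.64783373 -0.04012978  0.054     ]
red 32 [253.25    160.34375] [ 0.63750139 -0.01407241  0.054     ]
red 151 [183.53642384 174.71523179] [0.59439169 0.21663184 0.054     ]
red 41 [271.14634146 203.53658537] [ 0.49268882 -0.06920682  0.054     ]
red 23 [263.69565217 205.43478261] [ 0.48701011 -0.04461412  0.054     ]
red 157 [193.50955414 221.21656051] [0.44065134 0.18522038 0.054     ]
scene 4186.0 ((546.38818359375, 73.44580841064453), (214.80059814453125, 214.54127502441406), 11.99410343170166)
red 179 [294.0726257  151.53072626] [0.43527755 0.19543652 0.054     ]
red 214 [333.51401869 179.52336449] [0.58942211 0.22757271 0.054     ]
red 135 [224.54074074 193.08148148] [ 0.49222353 -0.06494698  0.054     ]
red 180 [262.65       229.29444444] [ 0.64824236 -0.03463865  0.054     ]
```

View pics/c1.png

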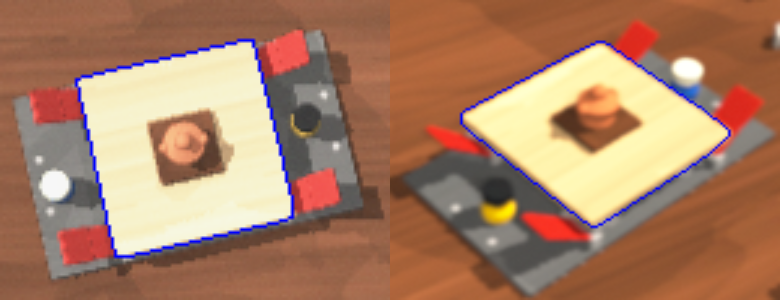

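The outline fits: board centre about (0.544, 0.076), yaw about 11.6° (scene and top agree to about 3 mm). I'll align the tool with the board (tool x = board x, tool y = −board y), shut the fingers and go above the near right corner.

```bash
cat > w.py <<'E'
# prints TCP in board frame (mm) and remaining yaw
from h import *
s=env.read_state();a=np.radians(11.6);d=(s['eef_pos']-[.544,.076,0])*1000
print('t',round(s['t'],2),'u %.1f v %.1f z %.1f'%(d[0]*np.cos(a)+d[1]*np.sin(a),-d[0]*np.sin(a)+d[1]*np.cos(a),d[2]),'rot',np.degrees(s['tool_rot']).round(1),'F',np.round(s['wrist_force'],1),s['gripper_width'].round(2))
E
python3 -m crank '[[1,[22,-20,0],3.4],[1,[22,-20,0],0],[1,[22,-20,0],0],[1,[22,-20,0],0],[1,[22,-20,0],0],[1,[22,-20,0],0],[1,[22,-20,0],0],[1,[22,-20,0],0],[1,[22,-20,0],0],[1,[22,-20,0],0],[1,[22,-20,0],0],[1,[22,-20,0],0]]'
python3 -m crank '[[1,[22,-20,0],0],[1,[22,-20,0],0],[1,[22,-20,0],0],[1,[22,-20,0],0],[1,[22,-20,0],0],[1,[22,-20,0],0],[1,[22,-20,0],0],[1,[22,-20,0],0],[1,[0,0,0],0],[1,[0,0,0],0],[1,[0,0,0],0]]'
python3 w.py
```

```text
t: 1.2
eef_pos: [0.339, -0.1921, 0.2313]
tool_rot: [3.141, -0.0, 0.203]
wrist_force: [0.5, -0.8, -0.4]
gripper_width: -0.001
t: 2.12
eef_pos: [0.4782, -0.0013, 0.2311]
tool_rot: [3.142, 0.001, 0.204]
wrist_force: [0.3, -0.2, 0.2]
gripper_width: 0.001Traceback (most recent call last):
  File "w.py", line 4, in <module>
    print('t',round(s['t'],2),'u %.1f v %.1f z %.1f'%(d[0]*np.cos(a)+d[1]*np.sin(a),-d[0]*np.sin(a)+d[1]*np.cos(a),d[2]),'rot',np.degrees(s['tool_rot']).round(1),'F',np.round(s['wrist_force'],1),s['gripper_width'].round(2))
                                                                                                                                                                                                   ^^^^^^^^^^^^^^^^^^^^^^^^
AttributeError: 'float' object has no attribute 'round'
```

```bash
sed -i "s/s\['gripper_width'\].round(2)/s['gripper_width']/" w.py
python3 -m crank '[[1,[0,0,30],0],[1,[0,0,30],0],[1,[0,0,30],0],[1,[0,0,30],0],[1,[0,0,30],0],[1,[0,0,12],0],[1,[0,0,0],0],[1,[0,0,0],0],[1,[0,0,0],0]]'; python3 w.py
python3 -m crank '[[1,[0,0,2],0],[1,[0,0,2],0],[1,[0,0,2],0],[1,[0,0,1],0],[1,[0,0,1],0],[1,[0,0,0],0],[1,[0,0,0],0]]'; python3 w.py
```

```text
t: 2.87
eef_pos: [0.4792, -0.0017, 0.0706]
tool_rot: [3.141, -0.002, 0.203]
wrist_force: [-0.1, -0.8, 0.9]
gripper_width: -0.001
t 2.87 u -79.1 v -63.0 z 70.6 rot [ 1.80e+02 -1.00e-01  1.16e+01] F [-0.1 -0.8  0.9] -0.0007663888833664587
t: 3.45
eef_pos: [0.4785, -0.0012, 0.0613]
tool_rot: [-3.142, 0.0, 0.204]
wrist_force: [0.6, -0.3, 0.0]
gripper_width: -0.003
t 3.45 u -79.7 v -62.4 z 61.3 rot [-180.     0.    11.7] F [ 0.6 -0.3  0. ] -0.002571645196311528
```

```bash
python3 -m crank '[[1,[0,0,1],0],[1,[0,0,1],0],[1,[0,0,0],0],[1,[0,0,0],0]]'
python3 -m crank '[[1,[0,0,1],0],[1,[0,0,1],0],[1,[0,0,0],0],[1,[0,0,0],0]]'
```

```text
t: 3.78
eef_pos: [0.4788, -0.0012, 0.0604]
tool_rot: [3.141, -0.001, 0.204]
wrist_force: [-7.7, -0.2, 24.2]
gripper_width: 0.001
t: 4.12
eef_pos: [0.4789, -0.0012, 0.0601]
tool_rot: [3.141, -0.002, 0.203]
wrist_force: [-23.2, -0.5, 64.1]
gripper_width: 0.0
```

Near right is solid (64 N without sinking). I back off and go to the near left corner, with gentler steps.

```bash
python3 -m crank '[[1,[0,0,-12],0],[1,[0,0,-30],0],[1,[0,-30,0],0],[1,[0,-30,0],0],[1,[0,-30,0],0],[1,[0,-30,0],0],[1,[0,-7,0],0],[1,[0,0,25],0],[1,[0,0,10],0],[1,[0,0,0],0],[1,[0,0,0],0],[1,[0,0,0],0]]'; python3 w.py
```

```text
t: 5.12
eef_pos: [0.4566, 0.108, 0.0651]
tool_rot: [-3.128, -0.001, 0.224]
wrist_force: [0.6, -0.5, -0.1]
gripper_width: -0.001
t 5.12 u -79.2 v 48.9 z 65.1 rot [-179.2   -0.    12.8] F [ 0.6 -0.5 -0.1] -0.0012531113050473536
```

```bash
python3 -m crank '[[1,[0,0,2],0],[1,[0,0,1],0],[1,[0,0,0],0],[1,[0,0,0],0]]'
python3 -m crank '[[1,[0,0,1],0],[1,[0,0,0],0],[1,[0,0,0],0]]'
```

```text
t: 5.45
eef_pos: [0.4562, 0.1083, 0.0616]
tool_rot: [-3.128, -0.0, 0.224]
wrist_force: [0.1, -1.0, 0.2]
gripper_width: -0.001
t: 5.7
eef_pos: [0.4563, 0.1083, 0.0606]
tool_rot: [-3.128, -0.0, 0.224]
wrist_force: [0.0, -0.0, 2.9]
gripper_width: -0.002
```

```bash
python3 -m crank '[[1,[0,0,1],0],[1,[0,0,0],0],[1,[0,0,0],0]]'
```

```text
t: 5.95
eef_pos: [0.4563, 0.1083, 0.0604]
tool_rot: [-3.128, -0.001, 0.224]
wrist_force: [-6.5, -2.3, 23.5]
gripper_width: -0.003
```

Near left is solid too. Next is far left.

```bash
python3 -m crank '[[1,[0,0,-12],0],[1,[0,0,-25],0],[1,[20,-4,0],1.2],[1,[20,-4,0],0],[1,[20,-4,0],0],[1,[20,-3,0],0],[1,[20,0,0],0],[1,[20,0,0],0],[1,[20,0,0],0],[1,[17,0,0],0],[1,[0,0,0],0],[1,[0,0,0],0]]'; python3 w.py
```

```text
t: 6.95
eef_pos: [0.609, 0.1443, 0.096]
tool_rot: [-3.118, 0.001, 0.221]
wrist_force: [-0.5, -0.4, 0.6]
gripper_width: -0.0
t 6.95 u 77.4 v 53.9 z 96.0 rot [-1.786e+02  1.000e-01  1.270e+01] F [-0.5 -0.4  0.6] -0.0004563353767038788
```

```bash
python3 -m crank '[[1,[0,-5,0],0.6],[1,[0,-5,0],0.5],[1,[0,0,15],0],[1,[0,0,13],0],[1,[0,0,4],0],[1,[0,0,1],0],[1,[0,0,0],0],[1,[0,0,0],0],[1,[0,0,0],0]]'; python3 w.py
python3 -m crank '[[1,[0,0,1],0],[1,[0,0,1],0],[1,[0,0,0],0],[1,[0,0,0],0]]'
python3 -c "
from h import *
print(env.read_state()['joint_positions'])"
```

```text
t: 7.7
eef_pos: [0.6089, 0.1458, 0.0648]
tool_rot: [-3.11, -0.0, 0.219]
wrist_force: [0.3, 0.4, -0.2]
gripper_width: -0.001
t 7.7 u 77.6 v 55.4 z 64.8 rot [-178.2   -0.    12.6] F [ 0.3  0.4 -0.2] -0.0011082181284189881
t: 8.03
eef_pos: [0.6084, 0.1458, 0.0619]
tool_rot: [-3.11, 0.001, 0.219]
wrist_force: [0.4, 0.3, -0.1]
gripper_width: -0.001
[0.21913303 0.54822194 0.01883812 1.04236847 0.03186898 3.14157148]
```

Joint 6 sits at its limit (yaw can't go below q1), which explains the shortfall in y. It does no harm here, so I continue pressing far left.

```bash
python3 -m crank '[[1,[0,0,1],0],[1,[0,0,0],0],[1,[0,0,0],0]]'
python3 -m crank '[[1,[0,0,1],0],[1,[0,0,0],0],[1,[0,0,0],0]]'
```

```text
t: 8.28
eef_pos: [0.6085, 0.1458, 0.0608]
tool_rot: [-3.11, 0.001, 0.219]
wrist_force: [0.2, -0.1, -0.2]
gripper_width: 0.005
t: 8.53
eef_pos: [0.6085, 0.1459, 0.0601]
tool_rot: [-3.11, 0.001, 0.219]
wrist_force: [-1.3, 0.9, 3.5]
gripper_width: 0.003
```

```bash
python3 -m crank '[[1,[0,0,1],0],[1,[0,0,0],0],[1,[0,0,0],0]]'
```

```text
t: 8.78
eef_pos: [0.6086, 0.146, 0.059]
tool_rot: [-3.11, 0.001, 0.219]
wrist_force: [-0.8, 1.1, 4.5]
gripper_width: 0.0
```

It is giving, so I keep going.

```bash
python3 -m crank '[[1,[0,0,1],0],[1,[0,0,1],0],[1,[0,0,1],0],[1,[0,0,0],0],[1,[0,0,0],0]]'
python3 -m crank '[[1,[0,0,1],0],[1,[0,0,0],0],[1,[0,0,0],0],[1,[0,0,0],0]]'
```

```text
t: 9.2
eef_pos: [0.6088, 0.1463, 0.0562]
tool_rot: [-3.109, 0.0, 0.219]
wrist_force: [0.4, 2.4, 7.0]
gripper_width: -0.001
t: 9.53
eef_pos: [0.6089, 0.1463, 0.0556]
tool_rot: [-3.109, -0.0, 0.219]
wrist_force: [-2.6, 2.9, 11.6]
gripper_width: -0.0
```

Far left is the rocking corner: it sank about 5 mm at 5–11 N. I lift, turn −20° to free joint 6, and go above the far left tab.

```bash
python3 -m crank '[[1,[0,0,-10],0],[1,[0,0,-30],0],[1,[0,0,-30],-5],[1,[0,0,0],-5],[1,[0,0,0],-5],[1,[0,0,0],-5],[1,[8,-20,0],0],[1,[8,-20,0],0],[1,[8,-20,0],0],[1,[8,-20,0],0],[1,[0,0,0],0],[1,[0,0,0],0]]'; python3 w.py
python3 - <<'E'
from h import *
print(env.read_state()['joint_positions'])
c=env.capture('scene');cv2.imwrite('pics/s2.png',cv2.resize(c['color'][100:280,200:440],(800,600))[:,:,::-1])
E
```

```text
t: 10.53
eef_pos: [0.5926, 0.229, 0.1277]
tool_rot: [-3.111, -0.01, 0.57]
wrist_force: [-0.2, 0.2, -0.4]
gripper_width: 0.0
t 10.53 u 78.3 v 140.1 z 127.7 rot [-178.3   -0.6   32.6] F [-0.2  0.2 -0.4] 0.00012896534975691474
[0.3531667  0.52503931 0.15274844 1.19553038 0.03147436 2.92488716]
```

View pics/s2.png

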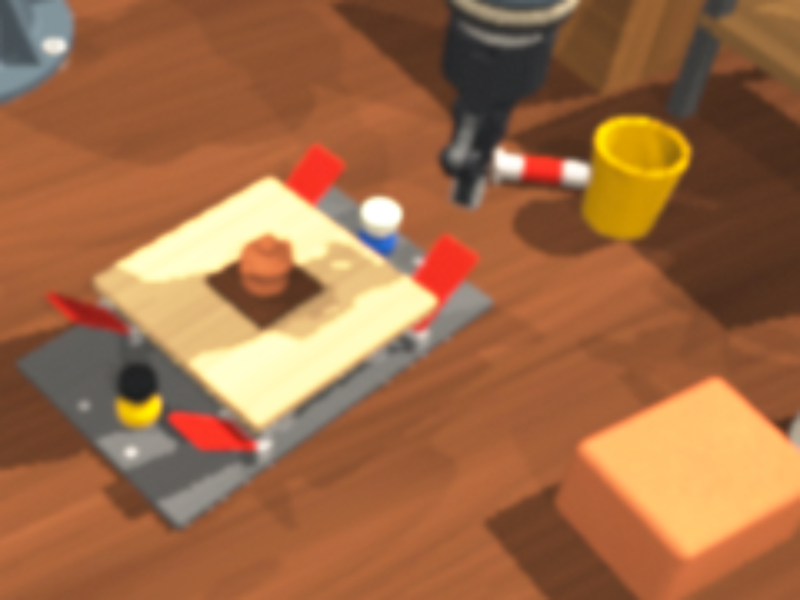

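The picture shows all four tabs standing, the board level, and the fingers at (468,200) above the far left tab (445,260). Now I press down.

```bash
python3 -m crank '[[1,[0,0,20],0],[1,[0,0,20],0],[1,[0,0,8],0],[1,[0,0,6],0],[1,[0,0,6],0],[1,[0,0,6],0],[1,[0,0,6],0],[1,[0,0,6],0],[1,[0,0,0],0]]'; python3 w.py
python3 -m crank '[[1,[0,0,6],0],[1,[0,0,6],0],[1,[0,0,6],0],[1,[0,0,4],0],[1,[0,0,3],0],[1,[0,0,0],0],[1,[0,0,0],0]]'; python3 w.py
```

```text
t: 11.33
eef_pos: [0.5919, 0.2306, 0.0486]
tool_rot: [-3.111, -0.009, 0.568]
wrist_force: [-1.5, 0.1, 0.4]
gripper_width: 0.004
t 11.33 u 78.0 v 141.8 z 48.6 rot [-178.3   -0.5   32.6] F [-1.5  0.1  0.4] 0.0036546252803518944
t: 11.92
eef_pos: [0.5919, 0.2314, 0.0244]
tool_rot: [-3.111, -0.009, 0.568]
wrist_force: [0.0, 0.5, 0.2]
gripper_width: 0.006
t 11.92 u 78.2 v 142.6 z 24.4 rot [-178.3   -0.5   32.6] F [0.  0.5 0.2] 0.006374706044244862
```

```bash
python3 -m crank '[[1,[0,0,1],0],[1,[0,0,1],0],[1,[0,0,1],0],[1,[0,0,0],0],[1,[0,0,0],0]]'
python3 -m crank '[[1,[0,0,1],0],[1,[0,0,0],0],[1,[0,0,0],0]]'
python3 - <<'E'
from h import *
c=env.capture('scene');cv2.imwrite('pics/s3.png',cv2.resize(c['color'][100:280,200:440],(800,600))[:,:,::-1])
E
```

```text
t: 12.33
eef_pos: [0.5921, 0.2316, 0.0217]
tool_rot: [-3.111, -0.01, 0.568]
wrist_force: [-0.4, -0.4, -0.1]
gripper_width: -0.005
t: 12.58
eef_pos: [0.5922, 0.2317, 0.021]
tool_rot: [-3.111, -0.01, 0.568]
wrist_force: [-1.7, -0.5, 6.7]
gripper_width: -0.001
```

View pics/s3.png

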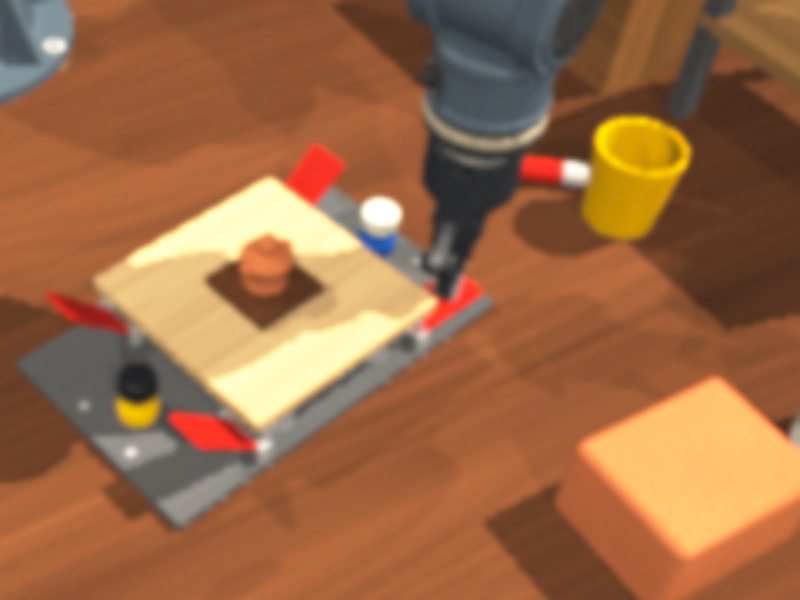

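The tab lies flat under the fingers (460,295) at z = 21 mm; the other three stand and the jars are in place. One more mm, then back over the corner.

```bash
python3 -m crank '[[1,[0,0,1],0],[1,[0,0,0],0],[1,[0,0,0],0],[1,[0,0,-10],0],[1,[0,0,-30],0],[1,[0,0,-30],0],[1,[-7,19,0],0],[1,[-7,19,0],0],[1,[-7,19,0],0],[1,[-7,19,0],0],[1,[0,0,0],0],[1,[0,0,0],0]]'; python3 w.py
python3 - <<'E'
from h import *
c=env.capture('scene');cv2.imwrite('pics/s4.png',cv2.resize(c['color'][100:280,200:440],(800,600))[:,:,::-1])
E
```

```text
t: 13.63
eef_pos: [0.6101, 0.1496, 0.0872]
tool_rot: [-3.111, -0.01, 0.567]
wrist_force: [-0.3, 0.4, 0.7]
gripper_width: 0.002
t 13.63 u 79.5 v 58.8 z 87.2 rot [-178.3   -0.6   32.5] F [-0.3  0.4  0.7] 0.0016030021333870333
```

View pics/s4.png

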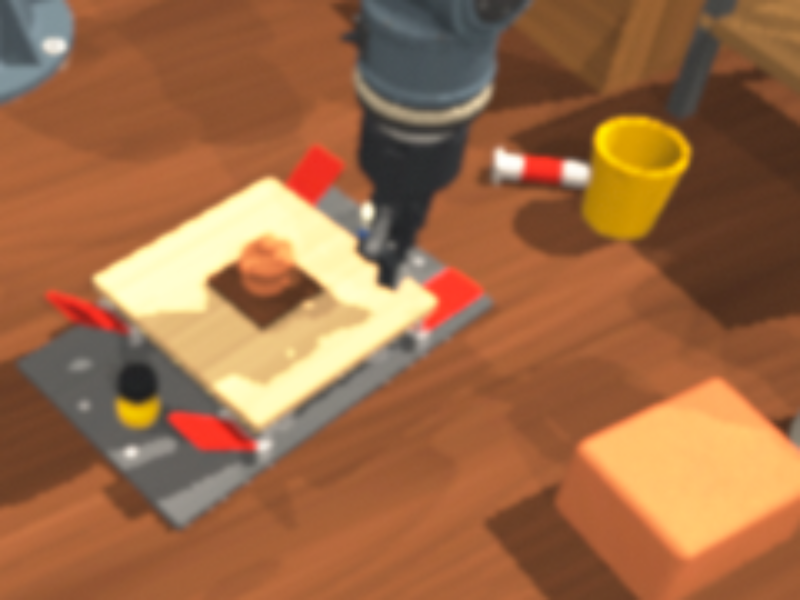

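The far left tab stays flat (455,298), the others stand, and the fingers are above the corner (390,280). Now the proof press, gently: the board should stop at about 59 mm.

```bash
python3 -m crank '[[1,[0,-2,12],0],[1,[0,-2,10],0],[1,[0,0,2],0],[1,[0,0,1],0],[1,[0,0,1],0],[1,[0,0,0],0],[1,[0,0,0],0]]'
python3 -m crank '[[1,[0,0,1],0],[1,[0,0,0],0],[1,[0,0,0],0]]'
python3 -m crank '[[1,[0,0,0.7],0],[1,[0,0,0],0],[1,[0,0,0],0]]'
```

```text
t: 14.27
eef_pos: [0.6078, 0.1547, 0.0615]
tool_rot: [-3.111, -0.011, 0.568]
wrist_force: [-0.5, 0.1, -0.7]
gripper_width: 0.001
t: 14.52
eef_pos: [0.6079, 0.1547, 0.0606]
tool_rot: [-3.112, -0.011, 0.568]
wrist_force: [0.9, -0.8, 3.4]
gripper_width: -0.003
t: 14.77
eef_pos: [0.6079, 0.1548, 0.0597]
tool_rot: [-3.111, -0.011, 0.568]
wrist_force: [0.8, -0.1, 4.8]
gripper_width: 0.004
```

```bash
python3 -m crank '[[1,[0,0,1],0],[1,[0,0,0],0],[1,[0,0,0],0],[1,[0,0,0],0]]'
```

```text
t: 15.1
eef_pos: [0.608, 0.1548, 0.0593]
tool_rot: [-3.112, -0.011, 0.568]
wrist_force: [1.0, 0.8, 12.0]
gripper_width: 0.003
```

It is carried: 12 N at 59.3 mm (at 11.6 N it was 55.6 mm before). I hold briefly, then retract and check.

```bash
python3 -m crank '[[1,[0,0,0],0],[1,[0,0,0],0],[1,[0,0,0],0],[1,[0,0,0],0]]'
python3 -m crank '[[1,[0,0,-6],0],[1,[0,0,-20],0],[1,[0,0,-30],0],[1,[0,0,-30],0],[1,[0,0,-30],0],[1,[-25,0,0],0],[1,[-25,0,0],0],[1,[-25,0,0],0],[1,[-25,0,0],0],[1,[0,0,0],0],[1,[0,0,0],0],[1,[0,0,0],0]]'
python3 - <<'E'
from h import *
c=env.capture('scene');cv2.imwrite('pics/s5.png',cv2.resize(c['color'][100:280,200:440],(800,600))[:,:,::-1])
E
```

```text
t: 15.43
eef_pos: [0.608, 0.1548, 0.0593]
tool_rot: [-3.112, -0.011, 0.568]
wrist_force: [-0.3, -0.1, 11.8]
gripper_width: -0.0
t: 16.43
eef_pos: [0.5243, 0.0973, 0.1735]
tool_rot: [-3.111, -0.01, 0.568]
wrist_force: [-0.1, -0.1, 0.3]
gripper_width: 0.002
```

View pics/s5.png

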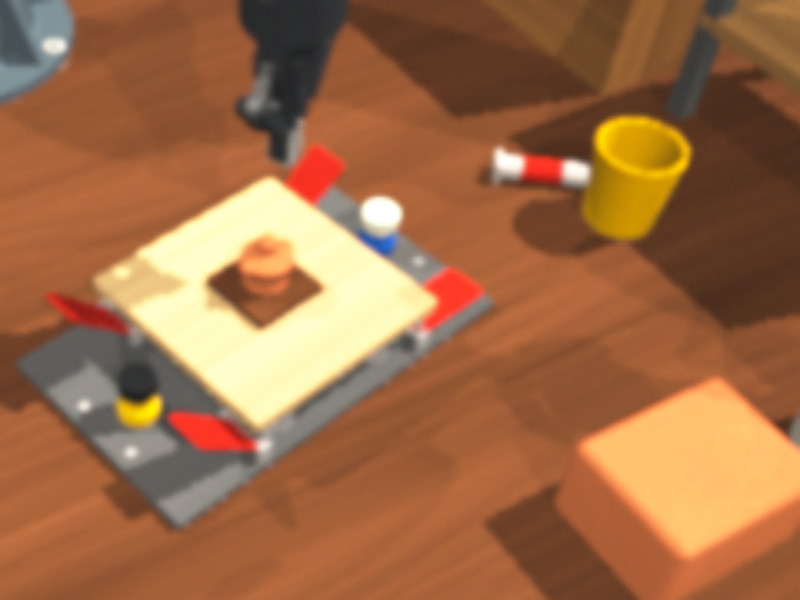

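The board is level and unmoved. Only the far left tab (455,298) is flat, the bystanders are in place and the arm is clear of everything.

```bash
python3 -c "
from cell import env
print(env.close_job())"
```

```text
the job is handed in; nothing more can be done
None
```

The far left corner was the one that rocked. Its shim is now flat, the corner is carried, and I handed the job in at about 16.5 s (the hand-in gives no verdict).

- **Finding the corner:** near right held at 64 N and near left at about 24 N, neither sinking. Far left sank about 5 mm, with 11.6 N at the end. I did not press far right, since only one post is sprung.
- **Shim:** I pressed the far left tab down until it stopped, with the fingertip at 21 mm.
- **Proof press:** about 12 N, held for over 0.3 s, with the corner stopping at 59.3 mm. Before the shim, about the same force took it to 55.6 mm.
- **Last picture:** the far left tab is flat and the other three stand. The board looks level and in place, and the jars and the tube and tin in view have not moved. The mallet, brush and green tube were outside that crop, but the arm touched nothing near them. The arm is clear, with a wrist force of about 0.3 N.

Two things were rougher than intended. The first press on near right reached 64 N, more than planned but within the 120 N wrist limit. Joint 6 also reached its range limit on the left side, so the near left and far left presses landed 9 to 15 mm short of the marked points. I turned the tool before pressing the tab and making the proof press.

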